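# Lock the sprung sample hatch of the bench analyser

## Task

The analyser's sample hatch has sprung open. Shut it and lock it with its black wing fastener: bring the wing to the white open marks, press the hatch down with it and feel for the slot without forcing it (the catch plate inside has worked a little out of line, so the marks are only a guide) until the cross bar drops through and the hatch is home, then push the fastener right in and turn it a quarter turn clockwise, towards the red dots, until it springs out into its locked detent, and let go. Leave the small bottle, the pot and the dish beside it where they stand.

Things in the scene. Friction and masses are not known exactly. Their poses are not given: they have to be found in the camera images.
- analyser: white bench instrument with grey side cheeks, fixed, 237 deep x 284 wide x 146 mm high; origin at the middle of its underside, x to its back, y to its left, z up. Its face slopes at 30 degrees, from 60 mm high at the front (local x -115 mm) up to 142 mm (x +28 mm), so the face normal leans 30 degrees from vertical to the front. Blue hatch left on the face, display and keys right.
- hatch (a joint): angle (rad) of the blue hatch plate (126 up the slope x 140 wide x 8 mm), hinged on its UPPER (far) edge: 0 = home, parallel to the face; 0.28 = popped up to its stop, normal 14 degrees from vertical. A spring pushes it open with about 3 N at the wing. Unless the cross bar below the wing meets its slot, it lands on the catch plate and stops the hatch hard at about 0.075.
- hatch_hinge (a point): middle of the hatch's hinge axis, at its upper edge. Axes turn with the hatch: x up along the plate, away from its free lower edge, y along the hinge to the left, z outward, square to the plate. The fastener's turning axis is parallel to z, at x = -100 mm, y = 0; the plate's outer face is at z = +4 mm.
- wing_grip (a point): point on the fastener's black wing and turning axis, 30 mm above the hatch's outer face when not pressed. The wing is a bar 46 long x 12 mm thick, from 16 to 42 mm above that face, white line along its top; its hub below (33 mm diameter) reaches from 10 to 14 mm. Axes: x along the wing, y across it, z outward along the turning axis.
- wing (a joint): angle (rad) of the wing, growing CLOCKWISE seen from outside. 0 = wing up and down the slope, at the two white open marks; 1.571 = wing across, at the two red dots. The catch plate hidden below has slipped by up to 0.45 rad either way: call it s. The cross bar passes the slot at s (within 0.1) and locks at s + 1.571 (within 0.12). Stops at -0.65 and 2.15; stays where it is left.
- stud (a joint): how far (m) the fastener is pressed in along its axis: 0 free, 0.006 hard stop; its spring pushes out with 7 N at 0, 13 N at 0.006. Once the hatch is home with the bar through the slot, it turns out of the slot only while pressed in over 0.004. Between slot and detent it cannot rise above 0.004; in the detent it springs out to about 0.0015 and holds the hatch home.
- bottle_small: small glass bottle with orange cap, 44 mm diameter, 88 mm high, loose beside the analyser; origin at the middle of its underside
- pot_salt: white screw-cap pot with yellow cap, 52 mm diameter, 82 mm high, loose beside the analyser; origin at the middle of its underside
- petri_2: closed petri dish, 90 mm diameter, 15 mm high, loose beside the analyser; origin at the middle of its underside
- crossbar: steel cross bar at the foot of the fastener, 28 x 5 x 6 mm, hidden under the hatch; it turns with the wing and points along it. Origin at its middle, on the turning axis, 24 mm below the hatch's outer face when not pressed; x along the bar, z outward. It must not be forced against the catch plate with over 80 N.

How it is judged:
On the way, in this order (a step that is already met when the one before it is completed fails the run):
1. the cross bar has dropped through the slot and the hatch is home (value of joint wing below 0.65 rad and value of joint hatch below 0.025 rad), for 0.05 s.
2. the fastener has been turned its quarter turn and has sprung out into the locked detent, with the hatch home (value of joint wing above 1 rad and value of joint stud below 0.0028 m and value of joint hatch below 0.025 rad), for 0.2 s.
At the end, for the whole second after the job is handed in: the hatch stays home by itself (under 0.025 rad), the wing has been turned across (over 1.0 rad) and has sprung out into its detent (pressed in less than 2.8 mm); bottle, pot and dish are within 30 mm of where they stood (all of step 2 and distance of each of bottle_small, pot_salt, petri_2 from where it was at the start of the episode below 0.03 m); the robot touches nothing.
It fails at once if a thing beside the analyser is pushed 30 mm away or knocked over (distance of any of bottle_small, pot_salt, petri_2 from where it was at the start of the episode above 0.03 m or angle between any of bottle_small, pot_salt, petri_2's own z axis and vertical above 0.5 rad).
It fails at once if the cross bar is forced against the catch plate (contact force between crossbar and anything else above 80 N).
It also fails if it takes over 64 s, if anything falls off the work surface, if the arm or the gripper's body presses on something with over 40 N, if the wrist force passes 120 N, or if a joint passes its speed limit or range.

## Robot

A 6-joint arm with a two-finger parallel gripper is mounted at the origin on a cart in front of the work surface, level with it; the furniture and walls round the work are solid. World frame = base frame: x ahead of the robot, y to its left, z up, the work surface at z = 0. Lengths are in m, angles in rad, forces in N, time in s.
With the tool pointing down it reaches from about 0.35 to 0.85 m from the base axis. Payload 8.1 kg.
Tool frame: the origin (TCP) lies between the finger pads; the fingertips stand robot.nose_length ahead of it and the grasp point (between the pads) is the TCP (robot.nose_length is the distance from the TCP to the fingertips, in m); z points along the fingers, y is the direction in which the jaws open and shut (so a half turn about z gives the same grasp; the last joint's range is limited). The gripper opens to 93 mm and grips with 3 to 60 N. Pads are 15 mm wide; open, the fingers measure 128 mm over their backs; the gripper's body (75 mm by 188 mm) begins 65 mm behind the grasp point.
Start: joints at [-1.243, 0.13, 1.488, -0, 1.523, -0.085], TCP at [0.241, -0.55, 0.238] pointing down, gripper open.
Joint ranges: [-2.96, 2.96], [-0.89, 2.26], [0.02, 2.5], [-1.34, 4.48], [0, 2.73], [-2.66, 2.66]. Speed limits (rad/s): [2.39, 2.39, 2.79, 3.14, 3.14, 3.14].

## Interface

Orientations are given as a unit quaternion [x, y, z, w].
In Python, from plant import robot, optics, spotter gives the robot as it stands.
- The arm moves only by the shell command python3 -m handwheel 'ROWS'. ROWS is JSON, a list of rows, each a list of 3 entries, a list of its own where there are three numbers: the shift along the tool's x, y, z scaled (see below), then the turn, a rotation vector about the tool's x, y, z scaled (see below), then the closure, from 0 (fully open) to 1 (shut). In form: [[[tx, ty, tz], [wx, wy, wz], hand], ...]. A call has 1 to 12 rows; each row shifts and turns the commanded pose from where the row before left it, along the tool's axes as they then stand; what a row does not reach is not made up. The controller multiplies each number of a shift by 50 cm and each number of a turn by pi rad. A row lasts 1/10 s, in which the tool goes at most 50 mm and 8.59 degrees, less where a joint would pass 70% of its speed; a pose out of reach is approached as far as the arm can. A call with a number of a shift or a turn outside -1 to 1 is refused whole. A call with a gripper value outside its range is refused whole. The fingers move at their own pace and stop on an object; the grip force is fixed at half the most. Time passes only in rows, so rows that do not move let the fingers close. It gives the time, the measured TCP pose, the force and the opening at its end, in the units of the state.
- robot.read_state(): the state, without advancing time (a new reading comes with each control period).
- optics.capture(name): name is "scene" or "top" or "wrist"; returns a dict with "pixels" (400x640x3 uint8, red, green, blue), "range_z" (400x640 float32, m along the optical axis (not along the pixel's ray), 0 where there is no reading), "fx", "fy", "cx", "cy" (pixels), "dist_coeffs" ([k1, k2, p1, p2, k3] as OpenCV has them; the pictures are not rectified), "T" (4x4, takes a point from camera to world coordinates). Camera axes: x right, y up, looking along -z (the intrinsics and any distortion apply to the point x, -y, -z); pixel columns grow to the right and rows downward; lengths in m; the calibration is good to about 2 mm. A picture is of the moment at which its call begins.
- robot.job_done(): hands the job in, once; it reports no verdict.
Trained networks look in the newest picture that a camera, given by its name, has taken for a name from the list of things; names that differ only in an ending like _2 or _b are one class to them, and where a whole thing is asked for, a point or a joint stands for the part that bears it (a point fixed in the world has none). Each returns a list of dicts, best first, with "score" (0 to 1); they miss things now and then, are a little off and sometimes report something else, mostly with a low value. They report only what shows in the picture. A call takes as long as a camera call.
- spotter.look_for(camera, target): "position" ([column, row] in pixels, amid what is visible of it).
- spotter.spot_point(camera, target): "position" ([column, row] in pixels: a listed point, or the origin of a listed thing).
The state is a dict: "time_s": time; "joint_positions": joint angles; "qvel": joint speeds; "joint_efforts": joint torques, N m; "tcp_pos": TCP position; "tcp_rot": TCP orientation; "force": force on the tool from outside, world axes, zero at the start; "torque": the same for the moment, N m; "opening": finger opening in m.
Only numpy, scipy, OpenCV 4.12 (cv2) and the standard library are available. Lean on these libraries where they do the work, as an engineer would, in place of code of your own. Each camera call takes 0.05 s, during which the arm holds its last target.

## Working session

There is one attempt and no reset: what is moved stays moved. The work goes in short steps, Python scripts to look and compute and a shell command to move; the robot and the scene stay as the last step left them, time stands still between calls to the robot, and variables do not carry over. Pictures are saved under pics/ and viewed, and the job is handed in when it is done.

```bash
ls; mkdir -p pics; cat > h.py <<'E'
import numpy as np, cv2
from plant import robot, optics, spotter
from scipy.spatial.transform import Rotation as R
def cap(n,f=None):
    d=optics.capture(n)
    if f: cv2.imwrite('pics/'+f,cv2.cvtColor(d['pixels'],cv2.COLOR_RGB2BGR))
    return d
def ray(d,uv):
    K=np.array([[d['fx'],0,d['cx']],[0,d['fy'],d['cy']],[0,0,1]])
    p=cv2.undistortPoints(np.array([[uv]],float),K,np.array(d['dist_coeffs'],float))[0,0]
    return np.array([p[0],-p[1],-1.0])
def w(d,uv,z=None):
    if z is None:
        u,v=int(round(uv[0])),int(round(uv[1])); q=d['range_z'][v-1:v+2,u-1:u+2]; q=q[q>0]
        if len(q)==0: return None
        z=np.median(q)
    T=np.array(d['T']); return T[:3,:3]@(ray(d,uv)*z)+T[:3,3]
def proj(d,P):
    T=np.array(d['T']); c=T[:3,:3].T@(np.asarray(P)-T[:3,3]); c=np.array([c[0],-c[1],-c[2]])
    K=np.array([[d['fx'],0,d['cx']],[0,d['fy'],d['cy']],[0,0,1]])
    return cv2.projectPoints(c[None],np.zeros(3),np.zeros(3),K,np.array(d['dist_coeffs'],float))[0][0,0]
E
python3 - <<'E'
from h import *
np.set_printoptions(precision=4,suppress=True)
s=robot.read_state(); print(s, robot.nose_length)
for c in ['scene','top','wrist']:
    d=cap(c,c+'0.png'); print(c,d['T'],d['fx'])
    for t in ['analyser','hatch','hatch_hinge','wing_grip','wing','bottle_small','pot_salt','petri_2']:
        for r in spotter.spot_point(c,t)[:2]: print(t,np.array(r['position']),round(r['score'],2),w(d,r['position']))
E
```

```text
pics
{'time_s': 0.0, 'joint_positions': array([-1.2434,  0.1311,  1.4893,  0.    ,  1.523 , -0.0854]), 'qvel': array([-0.0013,  0.0009,  0.0006, -0.0002,  0.0026,  0.0007]), 'joint_efforts': array([  0.0019, -55.9839, -49.1763,   0.0768,   0.0355,  -0.0002]), 'tcp_pos': array([ 0.2406, -0.5491,  0.2366]), 'tcp_rot': array([ 0.9788,  0.205 , -0.0001, -0.0009]), 'force': array([-0.223 , -0.8522,  0.5104]), 'torque': array([ 0.0018, -0.0087, -0.0654]), 'opening': 0.093047796311388} 0.019
scene [[-0.6532  0.5642 -0.505   0.055 ]
 [-0.757  -0.4732  0.4506  0.481 ]
 [ 0.0152  0.6766  0.7362  0.912 ]
 [ 0.      0.      0.      1.    ]] 505.7116394065367
analyser [325.9 231.1] 0.83 [0.5307 0.0506 0.1265]Traceback (most recent call last):
  File "<stdin>", line 7, in <module>
ValueError: it knows: analyser, bottle_small, crossbar, hatch_hinge, petri, pot_salt, wing_grip
```

```bash
python3 - <<'E'
from h import *
np.set_printoptions(precision=4,suppress=True)
for c in ['scene','top']:
    d=cap(c,c+'0.png'); print(c,d['T'],d['fx'])
    for t in ['analyser','hatch_hinge','wing_grip','bottle_small','pot_salt','petri']:
        for r in spotter.spot_point(c,t)[:2]: print(t,np.array(r['position']),round(r['score'],2),w(d,r['position']))
E
```

```text
scene [[-0.6532  0.5642 -0.505   0.055 ]
 [-0.757  -0.4732  0.4506  0.481 ]
 [ 0.0152  0.6766  0.7362  0.912 ]
 [ 0.      0.      0.      1.    ]] 505.7116394065367
analyser [326.5 230.2] 0.68 [0.5309 0.0489 0.1278]
analyser [314.7 194.1] 0.17 [0.6108 0.0127 0.1436]
hatch_hinge [313.7 195.5] 0.64 [0.6081 0.0176 0.1449]
wing_grip [355.  214.6] 0.77 [ 0.5048 -0.0021  0.1606]
bottle_small [254.7 273. ] 0.7 [0.6006 0.1859 0.0282]
petri [393.3 193. ] 0.72 [ 0.5482 -0.1706  0.0736]
petri [313.2 195.9] 0.59 [0.608  0.0191 0.1448]
top [[-0.0155  0.9808 -0.1943  0.406 ]
 [-0.9998 -0.0172 -0.0071 -0.0182]
 [-0.0103  0.1942  0.9809  0.968 ]
 [ 0.      0.      0.      1.    ]] 436.64386092633526
analyser [315.9 191.8] 0.81 [ 0.5859 -0.0087  0.1358]
hatch_hinge [302.9 177. ] 0.97 [0.6141 0.0161 0.1438]
wing_grip [317.  229.3] 0.77 [ 0.5092 -0.01    0.1604]
bottle_small [236.9 191.1] 0.76 [0.6073 0.161  0.058 ]
pot_salt [394.5 143.9] 0.87 [ 0.7047 -0.1795  0.063 ]
petri [412.1 198.5] 0.86 [ 0.5933 -0.2211  0.0135]
```

View pics/scene0.png

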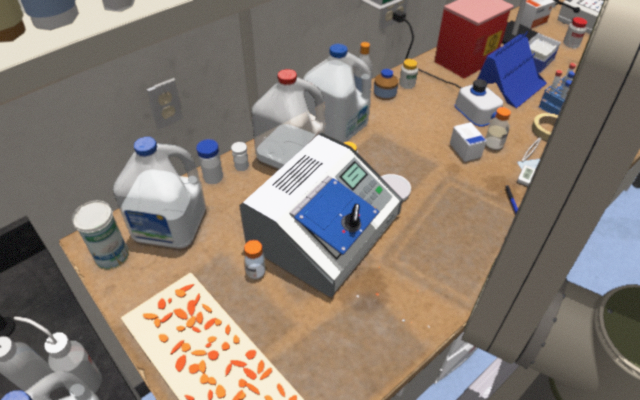

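View pics/top0.png

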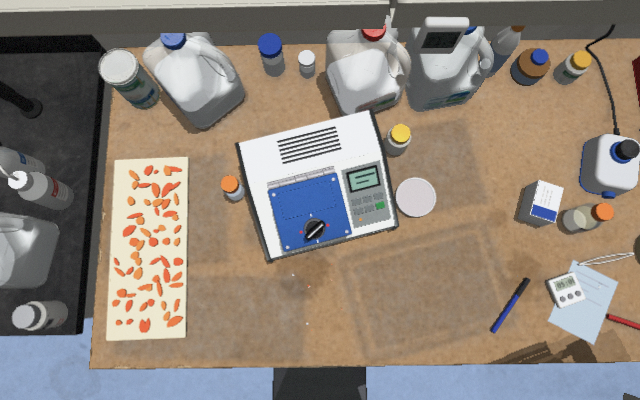

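The analyser is in front of the robot, yawed about 14° in the top view, with the wing at about (316,229), turned off the marks. I'll zoom in and fit the hatch plane.

```bash
python3 - <<'E'
from h import *
np.set_printoptions(precision=4,suppress=True)
d=cap('top')
im=cv2.cvtColor(d['pixels'],cv2.COLOR_RGB2BGR)
cv2.imwrite('pics/topz.png',cv2.resize(im[150:270,225:415],None,fx=4.2,fy=4.2,interpolation=cv2.INTER_CUBIC))
for c in ['top','scene']:
    d=cap(c)
    hsv=cv2.cvtColor(d['pixels'],cv2.COLOR_RGB2HSV)
    m=cv2.inRange(hsv,(105,150,60),(125,255,255))
    if c=='top': m[:, :262]=0;m[:,360:]=0;m[:165]=0;m[260:]=0
    else: m[:170]=0;m[260:]=0;m[:,:285]=0;m[:,385:]=0
    v,u=np.nonzero(m)
    P=np.array([w(d,(a,b),d['range_z'][b,a]) for a,b in zip(u,v) if d['range_z'][b,a]>0])
    o=np.median(P,0)
    for i in range(6):
        Q=P if i==0 else P[abs((P-o)@n)<.004]
        o=Q.mean(0); n=np.linalg.svd(Q-o)[2][2]; n*=np.sign(n[2])
    print(c,len(P),len(Q),'o',o,'n',n,'tilt',np.degrees(np.arccos(n[2])),'az',np.degrees(np.arctan2(-n[1],-n[0])))
    # min area rect in plane
    az=np.arctan2(-n[1],-n[0])
    y=np.array([-np.sin(az),np.cos(az),0]); x=np.cross(y,n)
    ab=np.c_[(Q-o)@x,(Q-o)@y].astype(np.float32)
    r=cv2.minAreaRect(ab); print(r)
    hu=cv2.boxPoints(r); print([o+x*p[0]+y*p[1] for p in hu])
E
```

```text
top 3850 3813 o [0.552  0.0051 0.1286] n [-0.2389 -0.0597  0.9692] tilt 14.257790065061156 az 14.025420544636699
((-0.004301317036151886, -0.00013828277587890625), (0.136650949716568, 0.12357581406831741), 89.90718841552734)
[array([ 0.5063, -0.0767,  0.1123]), array([ 0.6226, -0.0479,  0.1427]), array([0.5897, 0.0847, 0.1428]), array([0.4734, 0.0559, 0.1123])]
scene 2756 2699 o [0.5507 0.0101 0.1304] n [-0.2428 -0.0572  0.9684] tilt 14.447613961886164 az 13.262512205206802
((-0.003856569528579712, -0.00489111989736557), (0.12249863892793655, 0.13908463716506958), 0.5418972373008728)
[array([0.474 , 0.0579, 0.114 ]), array([ 0.5072, -0.0772,  0.1144]), array([ 0.6224, -0.0489,  0.1449]), array([0.5892, 0.0862, 0.1446])]
```

View pics/topz.png

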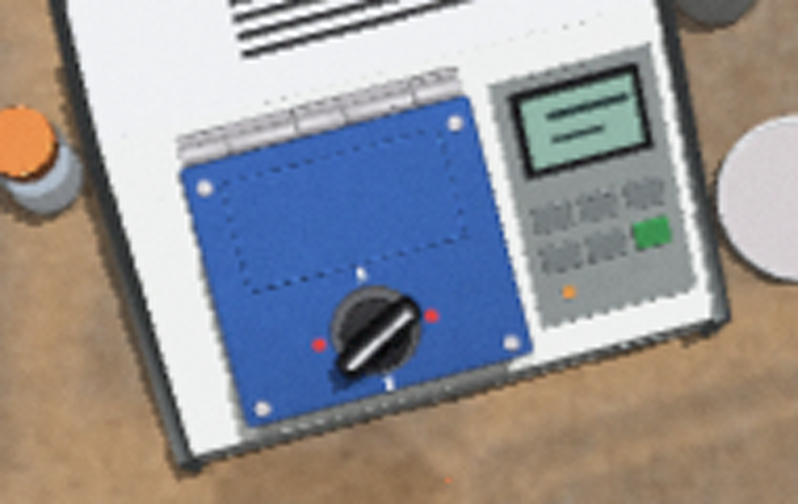

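```bash
cat >> h.py <<'E'
np.set_printoptions(precision=4,suppress=True)
AZ=np.radians(13.7)
H=np.array([.6075,.0187,.1442])-0.004*np.array([-.24,-.058,.969])   # hinge axis mid
def frame(hatch,az=None):
    az=AZ if az is None else az
    t=np.radians(30)-hatch
    n=np.array([-np.sin(t)*np.cos(az),-np.sin(t)*np.sin(az),np.cos(t)])
    y=np.array([-np.sin(az),np.cos(az),0]); x=np.cross(y,n)
    return x,y,n
def target(hatch,wing,h):
    x,y,n=frame(hatch); f=H-0.1*x+.004*n
    wx=np.cos(wing)*x-np.sin(wing)*y     # along wing, clockwise from outside
    ty=np.cross(n,wx)    # +90 deg
    tz=-n; tx=np.cross(ty,tz)
    return f+n*h, R.from_matrix(np.c_[tx,ty,tz])
def delta(p,r,cur=None):
    s=robot.read_state(); r0=R.from_quat(s['tcp_rot']); p0=s['tcp_pos']
    rv=(r0.inv()*r).as_rotvec()
    print('rotvec/pi',rv/np.pi,'deg',np.degrees(np.linalg.norm(rv)),'rows',np.degrees(np.linalg.norm(rv))/8.59)
    print('shift/0.5 start axes',r0.inv().apply(p-p0)/.5,' target axes',r.inv().apply(p-p0)/.5,'mm',np.linalg.norm(p-p0)*1e3)
E
python3 - <<'E'
from h import *
d=cap('top')
# ray-plane with face for marks, dots
x,y,n=frame(.28); f=H-.1*x+.004*n; print('face axis pt',f)
T=np.array(d['T'])
for nm,uv in dict(m1=(361,272),m2=(389,383),r1=(319,345),r2=(431,315)).items():
    q=((uv[0]+.5)/4.2-.5+225,(uv[1]+.5)/4.2-.5+150)
    dr=T[:3,:3]@ray(d,q); o=T[:3,3]; P=o+dr*((f-o)@n)/(dr@n); print(nm,P,[(P-f)@x,(P-f)@y])
o=T[:3,3]
for nm,uv in dict(w1=(345,370),w2=(412,312)).items():
    q=((uv[0]+.5)/4.2-.5+225,(uv[1]+.5)/4.2-.5+150)
    g=f+.042*n
    dr=T[:3,:3]@ray(d,q); P=o+dr*((g-o)@n)/(dr@n); print(nm,P,[(P-f)@x,(P-f)@y])
p,r=target(.28,1.1,.12); print(p); delta(p,r)
E
```

```text
face axis pt [ 0.5132 -0.0043  0.1201]
m1 [0.5429 0.0025 0.1276] [np.float64(0.031324258159946036), np.float64(-0.000466172384953428)]
m2 [ 0.4924 -0.0096  0.1147] [np.float64(-0.022130264591835227), np.float64(-0.0002495279928727198)]
r1 [0.51   0.0226 0.1209] [np.float64(0.0033103176054024527), np.float64(0.02684144765623106)]
r2 [ 0.5231 -0.0297  0.121 ] [np.float64(0.00371213340428348), np.float64(-0.02704533376989081)]
w1 [0.494  0.0093 0.1595] [np.float64(-0.00553777897935456), np.float64(0.01775359790687392)]
w2 [ 0.5187 -0.0207  0.1637] [np.float64(0.011902264626729163), np.float64(-0.017297461916753677)]
[ 0.4851 -0.0111  0.2365]
rotvec/pi [-0.0805  0.0402 -0.5913] deg 107.65141263901187 rows 12.532178421305224
shift/0.5 start axes [ 0.8797 -0.7904  0.0022]  target axes [0.5082 1.0529 0.1782] mm 591.3235668313218
```

```bash
sed -i 's/^H=.*/&\nH=H+0.0035*np.array([.943,.230,.242])/' h.py
python3 -m handwheel '[[[0,0,0],[-0.0062,0.0031,-0.0455],0],[[0,0,0],[-0.0062,0.0031,-0.0455],0],[[0,0,0],[-0.0062,0.0031,-0.0455],0],[[0,0,0],[-0.0062,0.0031,-0.0455],0],[[0,0,0],[-0.0062,0.0031,-0.0455],0],[[0,0,0],[-0.0062,0.0031,-0.0455],0],[[0,0,0],[-0.0062,0.0031,-0.0455],0],[[0,0,0],[-0.0062,0.0031,-0.0455],0],[[0,0,0],[-0.0062,0.0031,-0.0455],0],[[0,0,0],[-0.0062,0.0031,-0.0455],0],[[0,0,0],[-0.0062,0.0031,-0.0455],0],[[0,0,0],[-0.0062,0.0031,-0.0455],0]]'
python3 - <<'E'
from h import *
p,r=target(.28,1.11,.12); print(p); delta(p,r); print(robot.read_state()['joint_positions'])
E
```

```text
time_s: 2.2
tcp_pos: [0.2406, -0.5496, 0.2377]
tcp_rot: [0.476, 0.872, 0.071, 0.09]
force: [0.5, -0.1, -0.1]
opening: 0.093
[ 0.4884 -0.0103  0.2374]
rotvec/pi [-0.0059  0.0031 -0.0402] deg 7.332757620426834 rows 0.8536388382336245
shift/0.5 start axes [0.6459 0.9838 0.154 ]  target axes [0.5155 1.0542 0.1784] mm 593.459047816129
[-1.382   0.0961  1.5423  0.2315  1.5005 -1.9697]
```

```bash

python3 -m handwheel '[[[0,0,0],[-0.0059,0.0031,-0.0402],0],[[0.043,0.0878,0.0149],[0,0,0],0],[[0.043,0.0878,0.0149],[0,0,0],0],[[0.043,0.0878,0.0149],[0,0,0],0],[[0.043,0.0878,0.0149],[0,0,0],0],[[0.043,0.0878,0.0149],[0,0,0],0],[[0.043,0.0878,0.0149],[0,0,0],0],[[0.043,0.0878,0.0149],[0,0,0],0],[[0.043,0.0878,0.0149],[0,0,0],0],[[0.043,0.0878,0.0149],[0,0,0],0],[[0.043,0.0878,0.0149],[0,0,0],0],[[0.043,0.0878,0.0149],[0,0,0],0]]'
python3 - <<'E'
from h import *
p,r=target(.28,1.11,.12); print(p); delta(p,r); print(robot.read_state()['joint_positions'])
E
```

```text
time_s: 3.4
tcp_pos: [0.471, -0.0546, 0.238]
tcp_rot: [0.421, 0.899, 0.076, 0.095]
force: [0.9, -0.5, -0.8]
opening: 0.0929
[ 0.4884 -0.0103  0.2374]
rotvec/pi [ 0.0001  0.0005 -0.0019] deg 0.34610889795543187 rows 0.0402920719389327
shift/0.5 start axes [0.0466 0.0818 0.0143]  target axes [0.0461 0.0821 0.0144] mm 47.62807725308411
[-0.3216 -0.4568  2.0312  0.131   1.3601 -1.0296]
```

```bash

python3 -m handwheel '[[[0.0461,0.082,0.0144],[0,0,-0.002],0],[[0,0,0],[0,0,0],0]]'
python3 - <<'E'
from h import *
p,r=target(.28,1.11,.12); delta(p,r); print(robot.read_state()['joint_positions'])
d=cap('wrist','wr1.png')
for t in ['hatch_hinge','wing_grip']:
    for q in spotter.spot_point('wrist',t)[:2]: print(t,np.array(q['position']),round(q['score'],2),w(d,q['position']))
x,y,n=frame(.28); f=H-.1*x+.004*n; print(f, 'proj grip',proj(d,f+.03*n),'top',proj(d,f+.042*n))
E
```

```text
time_s: 3.6
tcp_pos: [0.4891, -0.0064, 0.2371]
tcp_rot: [0.415, 0.902, 0.077, 0.095]
force: [-0.3, -1.7, -0.9]
opening: 0.0932
rotvec/pi [ 0.0007 -0.0007  0.0025] deg 0.4801377078142496 rows 0.05589496016463907
shift/0.5 start axes [-0.0052 -0.0058 -0.0013]  target axes [-0.0052 -0.0058 -0.0013] mm 3.947524904998984
[-0.1956 -0.4171  2.0043  0.1078  1.3346 -0.9173]
hatch_hinge [404.5 243.9] 0.68 [0.5215 0.0266 0.2452]
hatch_hinge [436.8 115.9] 0.36 [0.5995 0.1611 0.0389]
wing_grip [315.5 207.6] 0.73 [ 0.5032 -0.0016  0.1609]
[ 0.5165 -0.0035  0.1209] proj grip [315.6371 210.1303] top [315.4868 214.2902]
```

View pics/wr1.png

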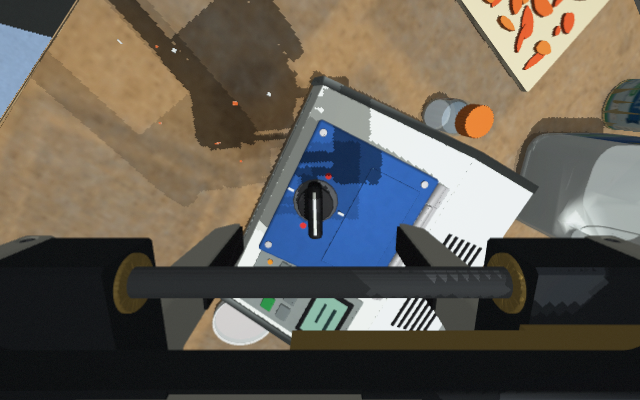

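The wrist picture shows the white line on the wing from (317,195) to (315,237). It is aligned with the tool and centred near (316,216), against a predicted (315.5,214.3). I'll correct the small offset and descend to 36 mm above the face.

```bash

python3 -m handwheel '[[[0,0,0],[0,0,0],0],[[0,0,0],[0,0,0],0]]'
python3 - <<'E'
from h import *
p,r=target(.28,1.11,.036); delta(p,r)
E
```

```text
time_s: 3.95
tcp_pos: [0.4879, -0.014, 0.2369]
tcp_rot: [0.42, 0.899, 0.075, 0.095]
force: [-0.3, -0.2, -0.9]
opening: 0.0931
rotvec/pi [-0.0003  0.0003 -0.0007] deg 0.14937478709830423 rows 0.017389381501548805
shift/0.5 start axes [0.0051 0.0058 0.1677]  target axes [0.0049 0.0057 0.1677] mm 83.92470087602072
```

```bash

python3 -m handwheel '[[[0,0,0.04],[0,0,0],0],[[0,0,0.04],[0,0,0],0],[[0,0,0.04],[0,0,0],0],[[0,0,0],[0,0,0],0],[[0,0,0],[0,0,0],0]]'
python3 - <<'E'
from h import *
p,r=target(.28,1.11,.036); delta(p,r)
d=cap('wrist','wr2.png')
p,r=target(.28,1.11,.036); delta(p,r)
x,y,n=frame(.28); f=H-.1*x+.004*n
print('top',proj(d,f+.042*n), [ (w(d,q['position'])) for q in spotter.spot_point('wrist','wing_grip')[:1]])
E
```

```text
time_s: 4.45
tcp_pos: [0.5018, -0.0099, 0.1787]
tcp_rot: [0.419, 0.9, 0.075, 0.094]
force: [-0.0, -0.2, -0.5]
opening: 0.0926
rotvec/pi [-0.0004 -0.0001 -0.0004] deg 0.1046360520063907 rows 0.012181146915761432
shift/0.5 start axes [0.0036 0.0051 0.0478]  target axes [0.0036 0.005  0.0478] mm 24.08111602560336
rotvec/pi [-0.0001  0.0003 -0.0003] deg 0.0714804420246504 rows 0.008321355299726472
shift/0.5 start axes [0.0044 0.0038 0.0492]  target axes [0.0044 0.0038 0.0492] mm 24.766144377618044
top [323.5801 236.1342] [array([ 0.5027, -0.0024,  0.1605])]
```

View pics/wr2.png

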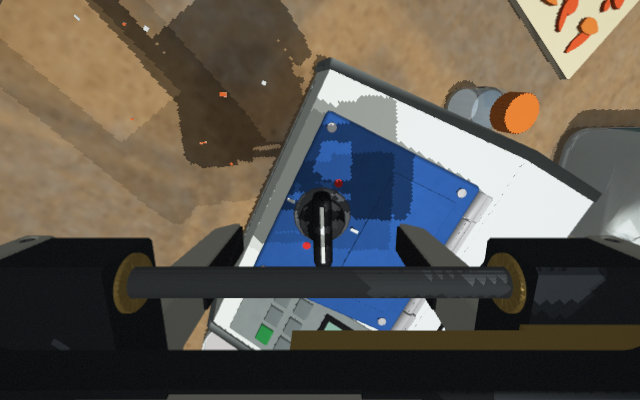

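The wing's white line runs from (323,208) to (323,264), so its centre agrees with the prediction within 1 px. Next I'll descend the last 25 mm and grip.

```bash

python3 -m handwheel '[[[0.0044,0.004,0.016],[0,0,0],0],[[0,0,0.016],[0,0,0],0],[[0,0,0.017],[0,0,0],0],[[0,0,0],[0,0,0],0],[[0,0,0],[0,0,0],0]]'
python3 - <<'E'
from h import *
p,r=target(.28,1.11,.036); delta(p,r)
E
```

```text
time_s: 5.05
tcp_pos: [0.5076, -0.0045, 0.1544]
tcp_rot: [0.418, 0.9, 0.075, 0.094]
force: [0.2, -0.0, -0.5]
opening: 0.0932
rotvec/pi [-0.0004 -0.0003  0.0002] deg 0.10032261510756707 rows 0.011679000594594537
shift/0.5 start axes [-0.0026  0.     -0.0028]  target axes [-0.0026  0.     -0.0028] mm 1.906475054326732
```

```bash

python3 -m handwheel '[[[-0.002,0,-0.001],[0,0,0],0.5],[[0,0,0],[0,0,0],1],[[0,0,0],[0,0,0],1],[[0,0,0],[0,0,0],1],[[0,0,0],[0,0,0],1],[[0,0,0],[0,0,0],1],[[0,0,0],[0,0,0],1],[[0,0,0],[0,0,0],1]]'
python3 - <<'E'
from h import *
p,r=target(.28,1.11,.036); delta(p,r); s=robot.read_state(); print(s['force'],s['torque'])
E
```

```text
time_s: 5.85
tcp_pos: [0.5084, -0.0054, 0.1556]
tcp_rot: [0.419, 0.9, 0.076, 0.095]
force: [0.5, -0.3, 0.1]
opening: 0.0339
rotvec/pi [-0.0002 -0.      0.0001] deg 0.038157254650379314 rows 0.004442055256155915
shift/0.5 start axes [ 0.0002 -0.0005 -0.0007]  target axes [ 0.0002 -0.0005 -0.0007] mm 0.46050109781155757
[ 0.5196 -0.3022  0.1228] [-0.0844  0.0119  0.0012]
```

```bash

python3 -m handwheel '[[[0,0,0],[0,0,0],1],[[0,0,0],[0,0,0],1],[[0,0,0],[0,0,0],1],[[0,0,0],[0,0,0],1],[[0,0,0],[0,0,0],1]]'
python3 - <<'E'
from h import *
p,r=target(.28,1.11,.036); delta(p,r); s=robot.read_state(); print(s['force'],s['torque'],s['joint_positions'])
E
```

```text
time_s: 6.35
tcp_pos: [0.5078, -0.0059, 0.1552]
tcp_rot: [0.419, 0.9, 0.075, 0.094]
force: [-5.4, -3.0, 1.4]
opening: 0.0118
rotvec/pi [-0.0007 -0.0001  0.0002] deg 0.1397063130014358 rows 0.016263831548479137
shift/0.5 start axes [-0.      0.0012 -0.0011]  target axes [-0.      0.0012 -0.0011] mm 0.7829125527283118
[-5.3566 -2.9704  1.4107] [-0.4714  0.6572 -0.0232] [-0.1817 -0.2993  2.0647  0.1062  1.157  -0.914 ]
```

```bash

python3 -m handwheel '[[[0,0.001,0],[0,0,-0.02],1],[[0,0,0],[0,0,-0.037],1],[[0,0,0],[0,0,-0.037],1],[[0,0,0],[0,0,-0.037],1],[[0,0,0],[0,0,-0.037],1],[[0,0,0],[0,0,-0.037],1],[[0,0,0],[0,0,-0.037],1],[[0,0,0],[0,0,-0.037],1],[[0,0,0],[0,0,-0.037],1],[[0,0,0],[0,0,-0.037],1],[[0,0,0],[0,0,0],1],[[0,0,0],[0,0,0],1]]'
python3 - <<'E'
from h import *
p,r=target(.28,0,.036); delta(p,r); s=robot.read_state(); print(s['force'],s['torque'],s['joint_positions'],s['opening'])
cap('top','t2.png');cap('scene','s2.png')
im=cv2.imread('pics/t2.png');cv2.imwrite('pics/t2z.png',cv2.resize(im[150:270,225:415],None,fx=4.2,fy=4.2,interpolation=cv2.INTER_CUBIC))
im=cv2.imread('pics/s2.png');cv2.imwrite('pics/s2z.png',cv2.resize(im[130:290,240:430],None,fx=3.7,fy=3.7,interpolation=cv2.INTER_CUBIC))
E
```

```text
time_s: 7.55
tcp_pos: [0.5078, -0.0059, 0.1551]
tcp_rot: [-0.118, 0.986, 0.014, 0.119]
force: [-7.0, -5.5, 2.6]
opening: 0.0114
rotvec/pi [-0.0003 -0.0011 -0.0001] deg 0.2009931620441141 rows 0.02339850547661398
shift/0.5 start axes [-0.0011  0.0006 -0.0014]  target axes [-0.0011  0.0006 -0.0014] mm 0.9308531040404773
[-7.0377 -5.4647  2.6102] [-0.7445  1.0137 -0.1647] [-0.1812 -0.2982  2.064   0.1052  1.1574 -2.0223] 0.011427875327274477
```

View pics/s2z.png

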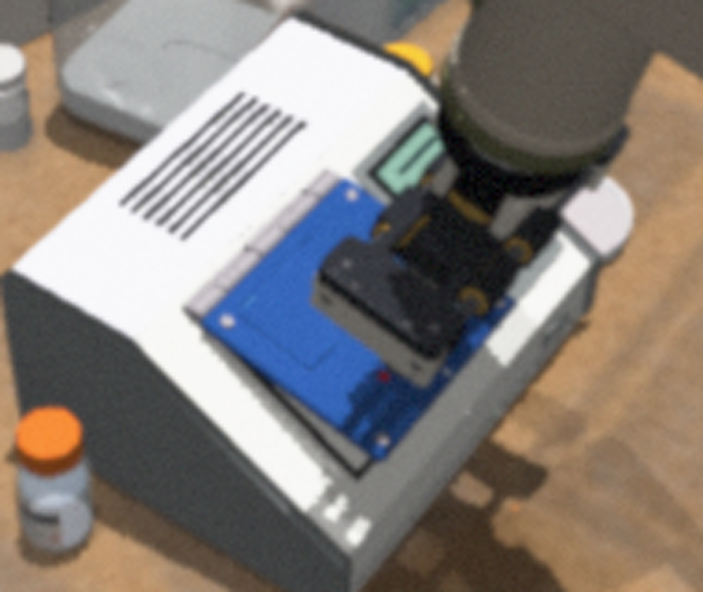

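```bash

cat >> h.py <<'E'
def st(hatch=None,wing=None,h=.036):
    s=robot.read_state(); r=R.from_quat(s['tcp_rot'])
    print('t',s['time_s'],'F tool',r.inv().apply(s['force']),'M tool',r.inv().apply(s['torque']),'open',s['opening'],'j',s['joint_positions'])
    # implied hatch angle from tool tilt, wing from rotation, height & in-plane offset
    tz=r.as_matrix()[:,2]; tilt=np.arccos(-tz[2]); hh=np.radians(30)-tilt
    # best-fit hatch from tcp position: solve height given h
    x,y,n=frame(0); v=s['tcp_pos']-H; a=np.arctan2(v@n,-(v@x)); 
    rad=np.hypot(v@n,v@x)
    x2,y2,n2=frame(hh); tx=-r.as_matrix()[:,0]
    print('tilt-hatch %.4f  arc angle-> hatch(h=36) %.4f rad %.4f (nom %.4f) lateral %.4f wing %.4f'%(hh,a-np.arctan2(.040,.1),rad,np.hypot(.1,.04),v@y2,np.arctan2(-tx@y2,tx@x2)))
    print('in plate frame: x %.4f z-above-face %.4f'%(v@x2,v@n2-.004))
E
python3 -c "
from h import *
st()"
python3 -m handwheel '[[[0.0027,0,0.0069],[0,-0.0109,0],1],[[0.0027,0,0.0069],[0,-0.0109,0],1],[[0.0027,0,0.0069],[0,-0.0109,0],1],[[0.0027,0,0.0069],[0,-0.0109,0],1],[[0,0,0],[0,0,0],1],[[0,0,0],[0,0,0],1]]'
python3 -c "
from h import *
st()"
```

```text
t 7.65 F tool [ 5.9691 -2.7194 -3.3061] M tool [ 0.4913  1.095  -0.0263] open 0.011831852824121475 j [-0.1812 -0.2982  2.0641  0.1052  1.1574 -2.022 ]
tilt-hatch 0.2833  arc angle-> hatch(h=36) 0.2721 rad 0.1080 (nom 0.1077) lateral -0.0003 wing 0.0006
in plate frame: x -0.1007 z-above-face 0.0350
time_s: 8.25
tcp_pos: [0.5067, -0.0062, 0.1403]
tcp_rot: [-0.117, 0.975, 0.022, 0.187]
force: [-6.1, -5.1, 1.1]
opening: 0.0118
t 8.25 F tool [ 6.233  -3.4667 -3.6723] M tool [0.5674 1.071  0.0262] open 0.01184261139918214 j [-0.233  -0.418   2.2109  0.1974  1.0169 -2.1178]
tilt-hatch 0.1455  arc angle-> hatch(h=36) 0.1347 rad 0.1082 (nom 0.1077) lateral -0.0003 wing 0.0008
in plate frame: x -0.1009 z-above-face 0.0351
```

```bash

python3 -m handwheel '[[[0.0034,-0.0005,0.0064],[0,-0.0102,0],1],[[0.0024,0,0.006],[0,-0.0095,0],1],[[0,0,0],[0,0,0],1],[[0,0,0],[0,0,0],1]]'
python3 -c "
from h import *
st()"
```

```text
time_s: 8.65
tcp_pos: [0.5068, -0.0062, 0.1337]
tcp_rot: [-0.116, 0.969, 0.026, 0.217]
force: [-5.5, -3.5, 0.4]
opening: 0.0118
t 8.65 F tool [ 5.4584 -2.0643 -2.9652] M tool [ 0.313   0.9008 -0.0107] open 0.011822010201669881 j [-0.2595 -0.4682  2.2756  0.2514  0.9562 -2.1746]
tilt-hatch 0.0829  arc angle-> hatch(h=36) 0.0740 rad 0.1084 (nom 0.1077) lateral -0.0003 wing 0.0007
in plate frame: x -0.1010 z-above-face 0.0354
```

```bash

python3 -m handwheel '[[[0.0016,0,0.003],[0,-0.003,0],1],[[0,0,0],[0,0,0],1]]'
python3 -c "
from h import *
st()"
python3 -m handwheel '[[[0.0006,0,0.003],[0,-0.001,0],1],[[0,0,0],[0,0,0],1]]'
python3 -c "
from h import *
st()"
```

```text
time_s: 8.85
tcp_pos: [0.507, -0.0062, 0.1327]
tcp_rot: [-0.116, 0.968, 0.026, 0.222]
force: [-12.3, -3.3, 8.8]
opening: 0.0118
t 8.85 F tool [  7.6385  -0.2626 -13.5073] M tool [0.0112 1.3043 0.007 ] open 0.011831784039119117 j [-0.2636 -0.4754  2.2853  0.2606  0.9466 -2.1848]
tilt-hatch 0.0730  arc angle-> hatch(h=36) 0.0643 rad 0.1083 (nom 0.1077) lateral -0.0004 wing 0.0001
in plate frame: x -0.1009 z-above-face 0.0353
time_s: 9.05
tcp_pos: [0.5073, -0.0061, 0.1318]
tcp_rot: [-0.116, 0.967, 0.026, 0.223]
force: [-21.6, -4.1, 18.4]
opening: 0.0119
t 9.05 F tool [ 11.6724   1.0716 -26.1441] M tool [-0.2768  2.0975 -0.0037] open 0.011888701442730024 j [-0.2645 -0.4755  2.2877  0.2633  0.9427 -2.1882]
tilt-hatch 0.0705  arc angle-> hatch(h=36) 0.0567 rad 0.1081 (nom 0.1077) lateral -0.0004 wing -0.0004
in plate frame: x -0.1009 z-above-face 0.0347
```

```bash

python3 -m handwheel '[[[0.002,0,-0.002],[0,0,0],1],[[0,0,0],[0,0,0],1]]' >/dev/null
python3 -c "
from h import *
st()"
python3 -m handwheel '[[[0,0,0],[0,0,0.0255],1],[[0,0,0],[0,0,0],1]]' >/dev/null
python3 -c "
from h import *
st()"
python3 -m handwheel '[[[0,0,0],[0,0,0.0255],1],[[0,0,0],[0,0,0],1]]' >/dev/null
python3 -c "
from h import *
st()"
```

```text
t 9.25 F tool [  4.4364   0.3117 -14.153 ] M tool [-0.1784  0.7765  0.0172] open 0.011643650074844377 j [-0.2659 -0.4804  2.2905  0.2648  0.9431 -2.1893]
tilt-hatch 0.0682  arc angle-> hatch(h=36) 0.0632 rad 0.1085 (nom 0.1077) lateral -0.0004 wing 0.0001
in plate frame: x -0.1009 z-above-face 0.0358
t 9.45 F tool [  4.8868   0.0595 -16.4823] M tool [-0.1198  1.0353  0.018 ] open 0.011813813955538521 j [-0.2658 -0.4804  2.2901  0.2646  0.9436 -2.1065]
tilt-hatch 0.0685  arc angle-> hatch(h=36) 0.0642 rad 0.1085 (nom 0.1077) lateral -0.0004 wing 0.0827
in plate frame: x -0.1009 z-above-face 0.0359
t 9.65 F tool [  5.1275  -0.2982 -18.456 ] M tool [-0.0349  1.2272  0.0123] open 0.011948655221426479 j [-0.2658 -0.4805  2.29    0.2646  0.9439 -2.0264]
tilt-hatch 0.0685  arc angle-> hatch(h=36) 0.0653 rad 0.1085 (nom 0.1077) lateral -0.0004 wing 0.1627
in plate frame: x -0.1008 z-above-face 0.0360
```

```bash

for i in 1; do
python3 -m handwheel '[[[0.001,0,-0.0006],[0,0,0.0255],1],[[0,0,0],[0,0,0],1]]' >/dev/null
python3 -c "
from h import *
st()"
python3 -m handwheel '[[[0,0,0],[0,0,0.0255],1],[[0,0,0],[0,0,0],1]]' >/dev/null
python3 -c "
from h import *
st()"
done
```

```text
t 9.85 F tool [  2.2194   0.4776 -12.3373] M tool [0.0441 0.5305 0.0824] open 0.011717849283718405 j [-0.2663 -0.4826  2.2914  0.2651  0.9437 -1.9466]
tilt-hatch 0.0674  arc angle-> hatch(h=36) 0.0671 rad 0.1087 (nom 0.1077) lateral -0.0004 wing 0.2431
in plate frame: x -0.1009 z-above-face 0.0363
t 10.05 F tool [  2.4625  -0.3745 -12.3575] M tool [0.0563 0.5776 0.0583] open 0.011734201558284344 j [-0.2663 -0.4825  2.2913  0.2651  0.9437 -1.8666]
tilt-hatch 0.0675  arc angle-> hatch(h=36) 0.0672 rad 0.1087 (nom 0.1077) lateral -0.0004 wing 0.3231
in plate frame: x -0.1009 z-above-face 0.0363
```

```bash

python3 -m handwheel '[[[0,0,0],[0,0,0.0255],1],[[0,0,0],[0,0,0],1]]' >/dev/null
python3 -c "
from h import *
st()"
python3 -m handwheel '[[[0,0,0],[0,0,0.0255],1],[[0,0,0],[0,0,0],1]]' >/dev/null
python3 -c "
from h import *
st()"
python3 -m handwheel '[[[0,0,0],[0,0,0.0255],1],[[0,0,0],[0,0,0],1]]' >/dev/null
python3 -c "
from h import *
st()"
```

```text
t 10.25 F tool [  2.8953  -0.4316 -11.8196] M tool [0.0988 0.582  0.0597] open 0.011995118095756423 j [-0.2662 -0.4824  2.2913  0.2651  0.9437 -1.7864]
tilt-hatch 0.0675  arc angle-> hatch(h=36) 0.0666 rad 0.1087 (nom 0.1077) lateral -0.0003 wing 0.4033
in plate frame: x -0.1009 z-above-face 0.0363
t 10.45 F tool [  1.8189   0.481  -11.9318] M tool [0.1122 0.5537 0.0717] open 0.011818960980805216 j [-0.2662 -0.4825  2.2913  0.2652  0.9437 -1.7063]
tilt-hatch 0.0674  arc angle-> hatch(h=36) 0.0669 rad 0.1086 (nom 0.1077) lateral -0.0003 wing 0.4834
in plate frame: x -0.1009 z-above-face 0.0363
t 10.65 F tool [  2.0709  -0.4437 -10.7262] M tool [0.132  0.4984 0.0981] open 0.011901721692447216 j [-0.2663 -0.4824  2.2914  0.2652  0.9436 -1.6262]
tilt-hatch 0.0675  arc angle-> hatch(h=36) 0.0666 rad 0.1087 (nom 0.1077) lateral -0.0003 wing 0.5636
in plate frame: x -0.1009 z-above-face 0.0363
```

```bash

python3 -m handwheel '[[[0,0,0],[0,0,-0.0255],1],[[0,0,0],[0,0,-0.0255],1],[[0,0,0],[0,0,-0.0255],1],[[0,0,0],[0,0,-0.0255],1],[[0,0,0],[0,0,-0.0255],1],[[0,0,0],[0,0,-0.0255],1],[[0,0,0],[0,0,-0.0255],1],[[0,0,0],[0,0,0],1]]' >/dev/null
python3 -c "
from h import *
st()"
python3 -m handwheel '[[[0,0,0],[0,0,-0.0255],1],[[0,0,0],[0,0,0],1]]' >/dev/null
python3 -c "
from h import *
st()"
python3 -m handwheel '[[[0,0,0],[0,0,-0.0255],1],[[0,0,0],[0,0,0],1]]' >/dev/null
python3 -c "
from h import *
st()"
```

```text
t 11.45 F tool [ 1.169  -0.4028 -8.391 ] M tool [-0.0651  0.3234  0.0354] open 0.011712147812711179 j [-0.2663 -0.4823  2.2915  0.2652  0.9432 -2.1926]
tilt-hatch 0.0674  arc angle-> hatch(h=36) 0.0654 rad 0.1087 (nom 0.1077) lateral -0.0004 wing -0.0028
in plate frame: x -0.1010 z-above-face 0.0362
t 11.65 F tool [ 0.102  -0.8294 -5.6688] M tool [0.0612 0.0825 0.0014] open 0.011877762172220715 j [-0.2663 -0.4821  2.2917  0.2652  0.9428 -2.2725]
tilt-hatch 0.0674  arc angle-> hatch(h=36) 0.0641 rad 0.1087 (nom 0.1077) lateral -0.0004 wing -0.0825
in plate frame: x -0.1010 z-above-face 0.0360
t 11.85 F tool [-2.132  -2.9224 -1.8677] M tool [ 0.2666 -0.2586 -0.0812] open 0.011748371326353795 j [-0.2662 -0.4818  2.2919  0.2653  0.9421 -2.3509]
tilt-hatch 0.0672  arc angle-> hatch(h=36) 0.0623 rad 0.1086 (nom 0.1077) lateral -0.0004 wing -0.1608
in plate frame: x -0.1010 z-above-face 0.0358
```

```bash

python3 -m handwheel '[[[0,0,0.002],[0,0,0],1],[[0,0,0],[0,0,0],1]]' >/dev/null
python3 -c "
from h import *
st()"
python3 -m handwheel '[[[0,0,0.002],[0,0,0],1],[[0,0,0],[0,0,0],1]]' >/dev/null
python3 -c "
from h import *
st()"
```

```text
t 12.05 F tool [-0.2547 -2.0115 -6.3891] M tool [ 0.2055 -0.2159 -0.0103] open 0.011941989495185162 j [-0.2656 -0.4787  2.2917  0.2655  0.9395 -2.3479]
tilt-hatch 0.0675  arc angle-> hatch(h=36) 0.0525 rad 0.1083 (nom 0.1077) lateral -0.0004 wing -0.1577
in plate frame: x -0.1012 z-above-face 0.0347
t 12.25 F tool [-0.5171 -2.1461 -3.7038] M tool [ 0.5439 -0.3825 -0.0135] open 0.01142737783209479 j [-0.2651 -0.4758  2.2917  0.2655  0.9368 -2.3482]
tilt-hatch 0.0679  arc angle-> hatch(h=36) 0.0420 rad 0.1082 (nom 0.1077) lateral -0.0004 wing -0.1579
in plate frame: x -0.1014 z-above-face 0.0336
```

```bash

python3 -m handwheel '[[[0.0011,0.0002,0.0028],[0.0011,-0.0071,0],1],[[0,0,0],[0,0,0],1]]' >/dev/null
python3 -c "
from h import *
st()"
python3 -m handwheel '[[[0.0011,0.0002,0.0028],[0.0011,-0.0071,0],1],[[0,0,0],[0,0,0],1]]' >/dev/null
python3 -c "
from h import *
st()"
```

```text
t 12.45 F tool [-2.8683 -3.6784  2.6348] M tool [ 0.794  -0.773  -0.0703] open 0.011529929103674357 j [-0.2757 -0.4948  2.3157  0.2889  0.916  -2.3732]
tilt-hatch 0.0443  arc angle-> hatch(h=36) 0.0235 rad 0.1084 (nom 0.1077) lateral -0.0004 wing -0.1583
in plate frame: x -0.1015 z-above-face 0.0342
t 12.65 F tool [-3.5943 -4.9369  4.1334] M tool [ 0.8653 -0.5764 -0.1076] open 0.011732273836975912 j [-0.2861 -0.5129  2.338   0.3124  0.8971 -2.3984]
tilt-hatch 0.0218  arc angle-> hatch(h=36) 0.0084 rad 0.1087 (nom 0.1077) lateral -0.0003 wing -0.1588
in plate frame: x -0.1014 z-above-face 0.0350
```

```bash

python3 -m handwheel '[[[0,-0.0006,0.0028],[0.0011,-0.0071,0],1],[[0,0,0],[0,0,0],1],[[0,0,0],[0,0,0],1]]' >/dev/null
python3 -c "
from h import *
st()"
python3 -m handwheel '[[[0,0,0.002],[0,0,0],1],[[0,0,0],[0,0,0],1]]' >/dev/null
python3 -c "
from h import *
st()"
```

```text
t 12.95 F tool [ 0.9913 -4.6479  1.3215] M tool [ 0.7843  0.1656 -0.0568] open 0.011644234612792018 j [-0.2962 -0.5275  2.3576  0.336   0.8803 -2.4235]
tilt-hatch 0.0015  arc angle-> hatch(h=36) -0.0069 rad 0.1087 (nom 0.1077) lateral -0.0003 wing -0.1590
in plate frame: x -0.1012 z-above-face 0.0355
t 13.15 F tool [ 4.1077 -3.4563 -7.5016] M tool [ 0.6528  0.852  -0.1326] open 0.011883271393388777 j [-0.2951 -0.5239  2.356   0.3355  0.8788 -2.4236]
tilt-hatch 0.0023  arc angle-> hatch(h=36) -0.0127 rad 0.1083 (nom 0.1077) lateral -0.0003 wing -0.1599
in plate frame: x -0.1011 z-above-face 0.0347
```

```bash

for i in 1; do
python3 -m handwheel '[[[0,-0.0006,0.003],[0,0,0],1],[[0,0,0],[0,0,0],1]]' >/dev/null
python3 -c "
from h import *
st()"
python3 -m handwheel '[[[0,0,0.003],[0,0,0],1],[[0,0,0],[0,0,0],1]]' >/dev/null
python3 -c "
from h import *
st(); cap('scene','s3.png')
im=cv2.imread('pics/s3.png');cv2.imwrite('pics/s3z.png',cv2.resize(im[130:290,240:430],None,fx=3.7,fy=3.7,interpolation=cv2.INTER_CUBIC))"
done
```

```text
t 13.35 F tool [ 2.3934 -3.1723 -7.014 ] M tool [ 0.4288  0.6964 -0.0747] open 0.011519533423156257 j [-0.2945 -0.5183  2.355   0.3369  0.8746 -2.4249]
tilt-hatch 0.0025  arc angle-> hatch(h=36) -0.0267 rad 0.1077 (nom 0.1077) lateral -0.0004 wing -0.1596
in plate frame: x -0.1011 z-above-face 0.0331
t 13.55 F tool [ 4.0996 -2.6455 -9.7525] M tool [ 0.3831  0.8144 -0.0331] open 0.011701501499288254 j [-0.2933 -0.5134  2.3543  0.3374  0.8703 -2.4253]
tilt-hatch 0.0025  arc angle-> hatch(h=36) -0.0397 rad 0.1072 (nom 0.1077) lateral -0.0004 wing -0.1596
in plate frame: x -0.1012 z-above-face 0.0316
```

View pics/s3z.png

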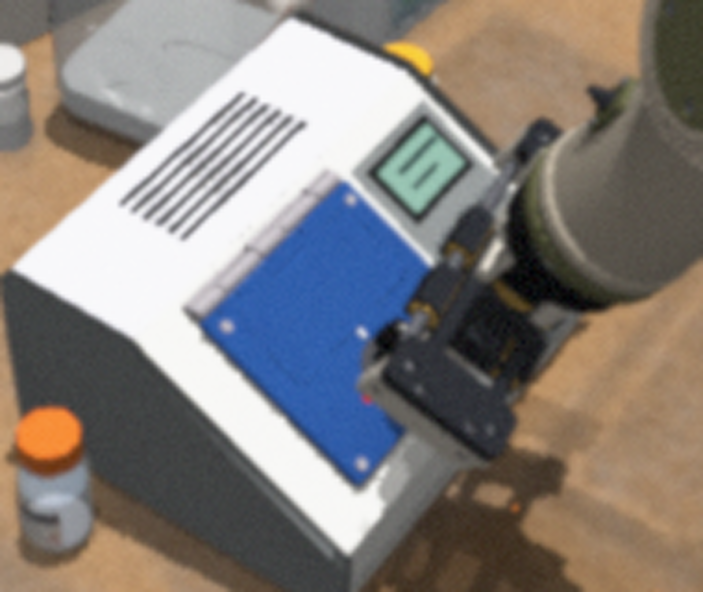

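The hatch lies flush with the face: its lower edge at (358,485) is flat, so the bar is through. I'll press the fastener further in.

```bash

for i in 1; do
python3 -m handwheel '[[[0,0,0.003],[0,0,0],1],[[0,0,0],[0,0,0],1]]' >/dev/null
python3 -c "
from h import *
st()"
python3 -m handwheel '[[[0,0,0.002],[0,0,0],1],[[0,0,0],[0,0,0],1]]' >/dev/null
python3 -c "
from h import *
st()"
done
```

```text
t 13.8 F tool [  4.5276  -3.2829 -11.4339] M tool [0.3356 0.9025 0.0068] open 0.011802602206452623 j [-0.2922 -0.5085  2.3536  0.338   0.8661 -2.4258]
tilt-hatch 0.0025  arc angle-> hatch(h=36) -0.0525 rad 0.1067 (nom 0.1077) lateral -0.0004 wing -0.1597
in plate frame: x -0.1011 z-above-face 0.0301
t 14.0 F tool [  4.7487  -1.6062 -12.3001] M tool [0.296  0.9964 0.0091] open 0.011560468273328543 j [-0.2915 -0.5054  2.3531  0.3384  0.8635 -2.4261]
tilt-hatch 0.0026  arc angle-> hatch(h=36) -0.0607 rad 0.1064 (nom 0.1077) lateral -0.0004 wing -0.1597
in plate frame: x -0.1011 z-above-face 0.0292
```

```bash

for i in 1; do
python3 -m handwheel '[[[0.001,0,0.001],[0,0,0],1],[[0,0,0],[0,0,0],1]]' >/dev/null
python3 -c "
from h import *
st()"
python3 -m handwheel '[[[0,0,0],[0,0,0.016],1],[[0,0,0],[0,0,0.016],1],[[0,0,0],[0,0,0],1]]' >/dev/null
python3 -c "
from h import *
st()"
done
```

```text
t 14.2 F tool [  3.6863  -0.1161 -14.7097] M tool [0.0282 0.9475 0.0604] open 0.01183068101036719 j [-0.2919 -0.5053  2.3535  0.3394  0.8627 -2.4274]
tilt-hatch 0.0019  arc angle-> hatch(h=36) -0.0620 rad 0.1064 (nom 0.1077) lateral -0.0004 wing -0.1599
in plate frame: x -0.1011 z-above-face 0.0291
t 14.5 F tool [  3.8067  -1.6432 -15.9522] M tool [0.1333 0.8925 0.0206] open 0.011861403042302404 j [-0.2919 -0.5054  2.3536  0.3394  0.8627 -2.3249]
tilt-hatch 0.0020  arc angle-> hatch(h=36) -0.0622 rad 0.1064 (nom 0.1077) lateral -0.0004 wing -0.0575
in plate frame: x -0.1011 z-above-face 0.0291
```

```bash

python3 -m handwheel '[[[0,0,0],[0,0,0.03],1],[[0,0,0],[0,0,0.03],1],[[0,0,0],[0,0,0.03],1],[[0,0,0],[0,0,0],1]]' >/dev/null
python3 -c "
from h import *
st()"
python3 -m handwheel '[[[0,0,0],[0,0,0.03],1],[[0,0,0],[0,0,0.03],1],[[0,0,0],[0,0,0.03],1],[[0,0,0],[0,0,0],1]]' >/dev/null
python3 -c "
from h import *
st()"
```

```text
t 14.9 F tool [  2.8506  -1.8271 -15.9851] M tool [ 0.2789  0.8358 -0.003 ] open 0.011651786733675855 j [-0.2918 -0.5054  2.3535  0.3395  0.8628 -2.0407]
tilt-hatch 0.0019  arc angle-> hatch(h=36) -0.0621 rad 0.1064 (nom 0.1077) lateral -0.0003 wing 0.2268
in plate frame: x -0.1011 z-above-face 0.0291
t 15.3 F tool [  2.5402  -3.0346 -16.327 ] M tool [ 0.4985  0.7139 -0.0588] open 0.011892443317478832 j [-0.2917 -0.5054  2.3535  0.3396  0.8629 -1.7579]
tilt-hatch 0.0020  arc angle-> hatch(h=36) -0.0622 rad 0.1064 (nom 0.1077) lateral -0.0002 wing 0.5096
in plate frame: x -0.1011 z-above-face 0.0291
```

Turning freely with low torque. Now to about 1.37 (0.86 rad more).

```bash

python3 -m handwheel '[[[0,0,0],[0,0,0.03],1],[[0,0,0],[0,0,0.03],1],[[0,0,0],[0,0,0.03],1],[[0,0,0],[0,0,0.03],1],[[0,0,0],[0,0,0.03],1],[[0,0,0],[0,0,0],1]]' >/dev/null
python3 -c "
from h import *
st()"
python3 -m handwheel '[[[0,0,0],[0,0,0.03],1],[[0,0,0],[0,0,0.03],1],[[0,0,0],[0,0,0.03],1],[[0,0,0],[0,0,0.034],1],[[0,0,0],[0,0,0],1]]' >/dev/null
python3 -c "
from h import *
st()"
```

```text
t 15.9 F tool [  0.6507  -3.231  -15.8104] M tool [0.5573 0.5147 0.061 ] open 0.01188137143400431 j [-0.2916 -0.5054  2.3534  0.3399  0.8628 -1.2867]
tilt-hatch 0.0017  arc angle-> hatch(h=36) -0.0613 rad 0.1062 (nom 0.1077) lateral -0.0002 wing 0.9809
in plate frame: x -0.1009 z-above-face 0.0292
t 16.4 F tool [  0.5724  -2.6801 -15.806 ] M tool [ 0.6566  0.1926 -0.0292] open 0.011646031441746425 j [-0.2916 -0.5054  2.3534  0.34    0.8627 -0.8967]
tilt-hatch 0.0015  arc angle-> hatch(h=36) -0.0611 rad 0.1062 (nom 0.1077) lateral -0.0001 wing 1.3709
in plate frame: x -0.1009 z-above-face 0.0292
```

```bash

python3 -m handwheel '[[[0,0,-0.003],[0,0,0],1],[[0,0,-0.002],[0,0,0],1],[[0,0,0],[0,0,0],1],[[0,0,0],[0,0,0],1]]' >/dev/null
python3 -c "
from h import *
st()"
python3 -m handwheel '[[[0,0,-0.002],[0,0,0],1],[[0,0,0],[0,0,0],1]]' >/dev/null
python3 -c "
from h import *
st()"
```

```text
t 16.8 F tool [ 0.8157 -0.8501 -9.9724] M tool [0.3793 0.0454 0.0514] open 0.01186696477096295 j [-0.2934 -0.5134  2.3548  0.3392  0.8694 -0.8996]
tilt-hatch 0.0014  arc angle-> hatch(h=36) -0.0407 rad 0.1070 (nom 0.1077) lateral -0.0001 wing 1.3673
in plate frame: x -0.1009 z-above-face 0.0315
t 17.0 F tool [ 1.2989 -0.9241 -8.8385] M tool [ 0.2837 -0.0122 -0.0476] open 0.011673173958109597 j [-0.2941 -0.5167  2.3553  0.3388  0.8723 -0.8993]
tilt-hatch 0.0013  arc angle-> hatch(h=36) -0.0318 rad 0.1073 (nom 0.1077) lateral -0.0001 wing 1.3673
in plate frame: x -0.1009 z-above-face 0.0325
```

```bash

python3 -m handwheel '[[[0,0,-0.0015],[0,0,0],1],[[0,0,0],[0,0,0],1]]' >/dev/null
python3 -c "
from h import *
st()"
python3 -m handwheel '[[[0,0,-0.0015],[0,0,0],1],[[0,0,0],[0,0,0],1],[[0,0,0],[0,0,0],1]]' >/dev/null
python3 -c "
from h import *
st()"
```

```text
t 17.2 F tool [-0.9707 -0.9919 -8.1654] M tool [ 0.2422  0.021  -0.011 ] open 0.011753174992509354 j [-0.2947 -0.5191  2.3556  0.3385  0.8744 -0.8991]
tilt-hatch 0.0014  arc angle-> hatch(h=36) -0.0256 rad 0.1076 (nom 0.1077) lateral -0.0001 wing 1.3673
in plate frame: x -0.1009 z-above-face 0.0332
t 17.5 F tool [-0.7406 -0.6952 -7.1222] M tool [ 0.2224 -0.0157  0.0108] open 0.011850359754014585 j [-0.2953 -0.5214  2.356   0.3382  0.8763 -0.8989]
tilt-hatch 0.0013  arc angle-> hatch(h=36) -0.0196 rad 0.1078 (nom 0.1077) lateral -0.0001 wing 1.3673
in plate frame: x -0.1009 z-above-face 0.0339
```

```bash

python3 -m handwheel '[[[0,0,-0.0015],[0,0,0],1],[[0,0,0],[0,0,0],1],[[0,0,0],[0,0,0],1]]' >/dev/null
python3 -c "
from h import *
st()"
python3 -m handwheel '[[[0,0,-0.001],[0,0,0],1],[[0,0,0],[0,0,0],1],[[0,0,0],[0,0,0],1]]' >/dev/null
python3 -c "
from h import *
st()"
```

```text
t 17.8 F tool [-2.9181  3.3613  3.074 ] M tool [-0.5494 -0.3115 -0.059 ] open 0.011623007859634778 j [-0.2957 -0.5232  2.3569  0.3384  0.877  -0.8986]
tilt-hatch 0.0009  arc angle-> hatch(h=36) -0.0171 rad 0.1080 (nom 0.1077) lateral -0.0001 wing 1.3678
in plate frame: x -0.1010 z-above-face 0.0343
t 18.1 F tool [-3.4656  6.44   12.9666] M tool [-1.1229 -0.6401 -0.0291] open 0.012028136935130421 j [-0.2959 -0.5243  2.3574  0.3385  0.8771 -0.8985]
tilt-hatch 0.0005  arc angle-> hatch(h=36) -0.0158 rad 0.1081 (nom 0.1077) lateral -0.0001 wing 1.3681
in plate frame: x -0.1010 z-above-face 0.0345
```

It stops with a firm pull at about 34.4 mm, so the detent is holding. I'll relax, open and retreat.

```bash

python3 -m handwheel '[[[0,0,0.0012],[0,0,0],1],[[0,0,0],[0,0,0],0.8],[[0,0,0],[0,0,0],0.5],[[0,0,0],[0,0,0],0.3],[[0,0,0],[0,0,0],0.3],[[0,0,0],[0,0,0],0.3],[[0,0,0],[0,0,0],0.3],[[0,0,0],[0,0,0],0.3]]'
python3 -c "
from h import *
st()"
```

```text
time_s: 18.9
tcp_pos: [0.5081, -0.0061, 0.1241]
tcp_rot: [0.516, 0.816, 0.186, 0.179]
force: [-0.2, -0.7, 0.5]
opening: 0.0616
t 18.9 F tool [-0.5551 -0.1846 -0.6585] M tool [ 0.131   0.0057 -0.0516] open 0.06160974339022882 j [-0.2961 -0.5233  2.3566  0.3372  0.8774 -0.8989]
tilt-hatch 0.0014  arc angle-> hatch(h=36) -0.0158 rad 0.1082 (nom 0.1077) lateral -0.0006 wing 1.3671
in plate frame: x -0.1011 z-above-face 0.0344
```

```bash

python3 -m handwheel '[[[0,0,-0.02],[0,0,0],0.3],[[0,0,-0.04],[0,0,0],0.3],[[0,0,-0.06],[0,0,0],0.3],[[0,0,-0.06],[0,0,0],0.3],[[0,0,-0.06],[0,0,0],0.3],[[0,0,-0.06],[0,0,0],0.3],[[0,0,0],[0,0,0],0.3],[[0,0,0],[0,0,0],0.3],[[0,0,0],[0,0,0],0.3]]'
python3 - <<'E'
from h import *
st()
for c,a in (('top',(150,270,225,415)),('scene',(130,290,240,430))):
    d=cap(c,c+'9.png'); im=cv2.imread('pics/'+c+'9.png')
    cv2.imwrite('pics/'+c+'9z.png',cv2.resize(im[a[0]:a[1],a[2]:a[3]],None,fx=3.7,fy=3.7,interpolation=cv2.INTER_CUBIC))
    hsv=cv2.cvtColor(d['pixels'],cv2.COLOR_RGB2HSV)
    m=cv2.inRange(hsv,(105,150,60),(125,255,255))
    if c=='top': m[:, :262]=0;m[:,360:]=0;m[:165]=0;m[260:]=0
    else: m[:170]=0;m[260:]=0;m[:,:285]=0;m[:,385:]=0
    v,u=np.nonzero(m)
    P=np.array([w(d,(p,q),d['range_z'][q,p]) for p,q in zip(u,v) if d['range_z'][q,p]>0]); o=np.median(P,0)
    for i in range(8):
        Q=P if i==0 else P[abs((P-o)@n)<.004]
        o=Q.mean(0); n=np.linalg.svd(Q-o)[2][2]; n*=np.sign(n[2])
    print(c,len(Q),'hatch est',np.radians(30)-np.arccos(n[2]))
    for t in ['bottle_small','pot_salt','petri']:
        for r in spotter.spot_point(c,t)[:1]: print(t,np.array(r['position']),round(r['score'],2))
cap('wrist','wr9.png')
E
```

```text
time_s: 19.8
tcp_pos: [0.4385, -0.0245, 0.2531]
tcp_rot: [0.517, 0.817, 0.185, 0.178]
force: [0.6, -0.4, -0.7]
opening: 0.0652
t 19.8 F tool [-0.4827 -0.0185  0.7966] M tool [ 0.1478 -0.0228 -0.0798] open 0.06517898936733317 j [-0.4355 -0.8919  2.3259  0.3288  1.3033 -0.9008]
tilt-hatch 0.0044  arc angle-> hatch(h=36) 0.7023 rad 0.2110 (nom 0.1077) lateral -0.0019 wing 1.3672
in plate frame: x -0.0997 z-above-face 0.1819
top 3274 hatch est -0.005895435179000819
bottle_small [237.5 189.7] 0.9
pot_salt [395.7 142.7] 0.8
scene 2601 hatch est -0.009115663454555167
bottle_small [254.7 275.3] 0.71
petri [392.2 189.6] 0.57
```

View pics/scene9z.png

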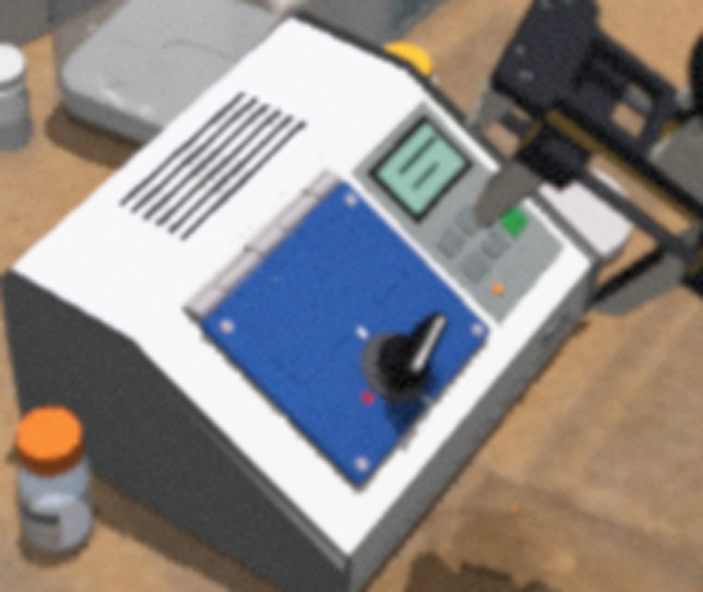

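View pics/wr9.png

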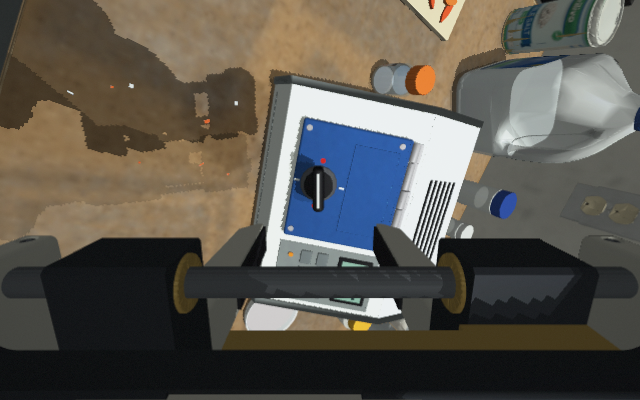

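The pictures show the hatch flush, with both plane fits within 0.01 rad of home. The wing is across (white line (318,170) to (318,210) in the wrist view), and the bottle, pot and dish are unmoved. Joint 2 sits at its range limit, so I'll ease it off and then hand in.

```bash

python3 -m handwheel '[[[0,0,0.04],[0,0,0],0.3],[[0,0,0.04],[0,0,0],0.3],[[0,0,0],[0,0,0],0.3],[[0,0,0],[0,0,0],0.3],[[0,0,0],[0,0,0],0.3]]'
python3 - <<'E'
from h import *
st(); print(robot.job_done())
E
```

```text
time_s: 20.75
tcp_pos: [0.458, -0.02, 0.2206]
tcp_rot: [0.516, 0.817, 0.186, 0.178]
force: [0.3, -0.1, -0.7]
opening: 0.0654
t 20.75 F tool [-0.1829 -0.1401  0.7217] M tool [ 0.0954 -0.053  -0.0652] open 0.06542888797462014 j [-0.3929 -0.8136  2.3457  0.3224  1.1952 -0.892 ]
tilt-hatch 0.0029  arc angle-> hatch(h=36) 0.6066 rad 0.1775 (nom 0.1077) lateral -0.0022 wing 1.3668
in plate frame: x -0.0983 z-above-face 0.1439
the job is handed in; nothing more can be done
None
```

The hatch is shut and locked, and I handed the job in at 20.75 s. The one thing that could count against it is that joint 2 briefly touched its range limit.

- **Fastener:** I turned the wing from about 1.11 rad to the white marks and pressed the hatch down onto the catch plate. Feeling both ways, the cross bar found the slot at about -0.16 rad and dropped through. I pushed the fastener to its stop, turned it to about 1.37 rad and let it spring out; it then resisted a 13 N pull. The largest push I read while feeling was about 26 N.
- **Hatch:** after release, plane fits from both fixed cameras put it within 0.01 rad of home. The pictures show the plate flush and the wing across.
- **Bottle, pot and dish:** the networks found each within about 3.5 pixels of its starting place. In the last check each was found in some views only: the bottle in both, the pot from the top camera and the dish from the scene camera.
- **Robot:** it was clear of everything, with force readings under 1 N.
- **Joint 2 limit:** on the retreat joint 2 read -0.892 against its -0.89 limit. I backed it off to -0.81 before handing in; the controller gave no complaint.

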